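# Chuck the amber roundel for rim engraving

## Robot

A 6-joint arm with a two-finger parallel gripper is mounted at the origin on the work surface. World frame = base frame: x ahead of the robot, y to its left, z up, the work surface at z = 0. Lengths are in m, angles in rad, forces in N, time in s.
With the tool pointing down it reaches from about 0.375 to 0.925 m from the base axis. Payload 5.7 kg.
Tool frame: the origin (TCP) lies between the finger pads; the fingertips stand 8 mm ahead of it and the grasp point (between the pads) lies 11 mm behind it; z points along the fingers, y is the line along which they close (so a half turn about z gives the same grasp; the last joint's range is limited). The gripper opens to 85 mm and grips with 20 to 120 N. Pads are 22 mm wide; open, the fingers measure 114 mm over their backs; the gripper's body (76 mm by 85 mm) begins 54 mm behind the grasp point. The pads swing forward as they close: fully open they stand 13 mm farther back than shut.
Start: joints at [1.063, 0.359, 1.51, -0, 1.272, -0.115], TCP at [0.23, 0.554, 0.239] pointing down, gripper open.
Joint ranges: [-2.97, 2.97], [-1.01, 2.36], [0.21, 2.38], [-0.96, 4.11], [0.2, 2.71], [-2.98, 2.98]. Speed limits (rad/s): [2.39, 2.39, 3.14, 3.14, 3.14, 3.14].

## Interface

Orientations are given as a unit quaternion [w, x, y, z].
In Python, from plant import * gives the robot as it stands. The module is installed in compiled form; this text tells all that it offers.
- The arm moves only by the tool servo_tool, never from a script. Its argument "motion" is a list of rows, each a list of 7 numbers: the opening, from 0 (shut) to 1 (fully open), then the shift along the tool's x, y, z in units of 25 mm (1.0 is 25 mm), then the turn, a rotation vector about the tool's x, y, z in units of 10 degrees (1.0 is 10 degrees). A call has 1 to 20 rows; each row is the pose to reach, as a shift and turn from the pose commanded when the call began, along the tool's axes at that moment; what a row does not reach only later rows make up. A row lasts 1/8 s, in which the tool goes at most 62.5 mm and 10.7 degrees, less where a joint would pass 70% of its speed; a pose out of reach is approached as far as the arm can. A call with a gripper value outside its range is refused whole. The fingers move at their own pace and stop on an object; the grip force is fixed at half the most. Time passes only in rows, so rows that repeat a pose let the fingers close. It gives the time, the measured TCP pose, the force, the opening and the grip force at its end, in the units of the state.
- sense(): the state, without advancing time (a new reading comes with each control period).
- camera(name): name is "scene" or "top" or "wrist"; returns a dict with "pixels" (480x640x3 uint8, red, green, blue), "fx", "fy", "cx", "cy" (pixels), "D" ([k1, k2, p1, p2, k3] as OpenCV has them; the pictures are not rectified), "xyz" and "orientation" of the camera in the world. Camera axes: x right, y up, looking along -z (the intrinsics and any distortion apply to the point x, -y, -z); pixel columns grow to the right and rows downward; lengths in m; the calibration is good to about 2 mm. A picture is of the moment at which its call begins. There is no depth.
- hand_in(): hands the job in; it is judged then, once.
The state is a dict: "t": time; "joint_pos": joint angles; "dq": joint speeds; "joint_efforts": joint torques, N m; "tcp_pos": TCP position; "orientation": TCP orientation; "ft_force": force on the tool from outside, world axes, zero at the start; "wrist_torque": the same for the moment, N m; "opening": finger opening in m; "finger_force": force on a finger pad.
Only numpy, scipy, OpenCV 4.12 (cv2) and the standard library are available. Lean on these libraries where they do the work, as an engineer would, in place of code of your own. Each camera call takes 0.05 s, during which the arm holds its last target. There are 200 camera calls.

## Task

Get the amber glass roundel ready for rim engraving: slide it (do not lift it or let it tip) off the white loading shelf, over the small step down onto the chuck face, and leave it centred between the two open brass jaws. Let go of it, then turn the chuck sleeve clockwise by its red handle pin until both jaws grip the glass firmly and stay that way, and let go of the pin. Leave the blue roundel and everything else on the bench where it is.

Things in the scene. Friction and masses are not known exactly. Their poses are not given: they have to be found in the camera images.
- fixture: Fixed fixture on a green base plate 190 x 360 mm, 12 mm thick, its place and yaw (within 0.3 rad) varying. Origin: on the vertical chuck axis, at the bench top. z is up, +y points from the chuck to the loading shelf, x is the line along which the jaws move.
- chuck_seat (a point): Point on the chuck axis at the top of the aluminium chuck face, 57.5 mm above the bench. The face is round, radius 46 mm, with a straight tongue towards the shelf (x within 42 mm of the axis, out to y = 52 mm). A centred roundel stands with its underside here, its centre 12 mm above.
- shelf_edge (a point): Middle of the upper edge of the white loading shelf next to the chuck, 60 mm above the bench, 56 mm in fixture y from the chuck axis. The shelf runs 90 mm to either side in x and 204 mm on in +y. Between shelf and chuck face are a 4 mm gap and a 2.5 mm step down.
- amber_center (a point): Centre (half-way up) of the loose amber glass roundel, an upright solid disc 50 mm in diameter and 24 mm high, about 0.12 kg, standing flat on the white shelf.
- blue_center (a point): Centre (half-way up) of the blue glass roundel, same size, beside the amber one on the shelf, centres 70 to 105 mm apart; which one is on which side varies. To be left alone.
- sleeve (a joint): Angle (rad) of the steel chuck sleeve, a knurled ring of radius 58 mm under the chuck face. 0 is fully open; it grows clockwise seen from above, closing both jaws by 8 mm per rad each. Starts at 0 to 0.3; jaws meet a centred roundel at about 1.5; end stop at 1.75; 0.1 past first contact grips well. Stiff (0.35 N m friction, more once gripping); stays where it is left.
- handle_pin (a point): Grip point of the red upright handle pin on the sleeve's arm: diameter 14 mm, 90 mm from the chuck axis, on the side away from the shelf. The point is on the pin's centre line, 87 mm above the bench; pin top 105 mm, arm top 37 mm. In the fixture's xy plane the pin is at azimuth -pi/4 minus the sleeve angle (from x, counter-clockwise positive).
- jaw_far: Brass jaw with a shallow V face on the fixture's +x side, 32 mm wide in y, standing 17 mm above the chuck face (top about 75 mm above the bench). Slides in x. At sleeve angle 0 the tips of its V are 32.5 mm from the chuck axis, less 8 mm per rad. Its frame's origin has no special place on the jaw.
- jaw_near: The like jaw on the fixture's -x side, the mirror image of the other, coupled to the same sleeve.
- tin: Small white tin, 38 mm in diameter, 28 mm high, at the shelf's far end (larger y). Origin at the centre of its underside. Bystander.
- cutter: Blue and brass glass cutter lying on the green mat, about 140 mm long. Bystander.
- tray: Black open plastic tray 130 x 190 mm, 45 mm high. Bystander.
- jar: Glass jar with a red lid, 52 mm in diameter, 75 mm high, to the right of the fixture, nearer the robot. Bystander.
- brush: Hand brush lying beyond the fixture. Bystander.
- pliers_block: Small wooden block 50 x 90 x 35 mm, left of the fixture. Bystander.
Not all that is in view belongs to the job. Leave any turquoise look-alike of the part that bears amber_center alone.

How it is judged:
By the outcome, as a careful person would: the job done as asked, in the order asked, and still so for the second after the job is handed in, with the robot touching nothing.
It also fails if it takes over 54 s, if anything falls off the work surface, if the arm or the gripper's body presses on something with over 40 N, if the wrist force passes 120 N, or if a joint passes its speed limit or range.

## Working session

There is one attempt and no reset: what is moved stays moved. The work goes in short steps, Python scripts to look and compute and a tool call to move; the robot and the scene stay as the last step left them, time stands still between calls to the robot, and variables do not carry over. Pictures are saved under pics/ and viewed, at most 10 in all, crops included, and the job is handed in when it is done.

Besides the shell and the picture viewer there is one more tool, called after "Emit:" by a JSON object that holds its "api" and its "payload", one argument or row to a line. servo_tool: Moves the arm, as the interface text tells. Its arguments: {"type":"object","properties":{"motion":{"type":"array"}},"required":["motion"]}

```bash
mkdir -p pics
cat > h.py <<'E'
from plant import *
import numpy as np, cv2
from scipy.spatial.transform import Rotation as R
def q2R(q): return R.from_quat([q[1],q[2],q[3],q[0]]).as_matrix()
def snap(n,f):
    c=camera(n); cv2.imwrite(f,c["pixels"][:,:,::-1]); return c
def ray(c,u,v):
    K=np.array([[c["fx"],0,c["cx"]],[0,c["fy"],c["cy"]],[0,0,1]])
    p=cv2.undistortPoints(np.array([[[u,v]]],float),K,np.array(c["D"],float))[0,0]
    return q2R(c["orientation"])@np.array([p[0],-p[1],-1])
def at(c,u,v,z):
    d=ray(c,u,v);o=np.array(c["xyz"]);return (o+d*(z-o[2])/d[2])
def proj(c,P):
    K=np.array([[c["fx"],0,c["cx"]],[0,c["fy"],c["cy"]],[0,0,1]])
    x=(np.atleast_2d(P)-c["xyz"])@q2R(c["orientation"]); x=x*[1,-1,-1]
    return cv2.projectPoints(x,np.zeros(3),np.zeros(3),K,np.array(c["D"],float))[0][:,0]
E
python3 - <<'E'
from h import *
import pickle
for n in("top","scene"):
    c=snap(n,f"pics/{n}0.png"); pickle.dump(c,open(n+"0.pkl","wb")); print(n,c["xyz"],c["fx"])
print(sense())
E
```

```text
top [0.40994721 0.01077084 1.28284153] 528.8183279665672
scene [1.22098892 0.774254   0.77036835] 474.83525778146367
{'t': 0.1, 'joint_pos': array([ 1.06286349e+00,  3.59444743e-01,  1.51135283e+00, -1.38362598e-05,
        1.27254097e+00, -1.15132523e-01]), 'dq': array([ 6.98192688e-04,  1.66312140e-05, -2.88001333e-03,  6.86225906e-05,
       -2.84895428e-04,  1.09112254e-03]), 'joint_efforts': array([-4.24190193e-04, -5.28651595e+01, -2.79350495e+01, -2.83659483e-04,
        5.05144781e-03,  3.79114715e-05]), 'tcp_pos': array([0.22938706, 0.55373762, 0.23851976]), 'orientation': array([-2.61280881e-04,  1.95137892e-01,  9.80775429e-01, -8.32953049e-04]), 'ft_force': array([-0.75751759, -0.28314631, -0.07277429]), 'wrist_torque': array([0.07586779, 0.06172949, 0.00690964]), 'finger_force': 0.0, 'opening': 0.08509791145632215}
```

View pics/top0.png

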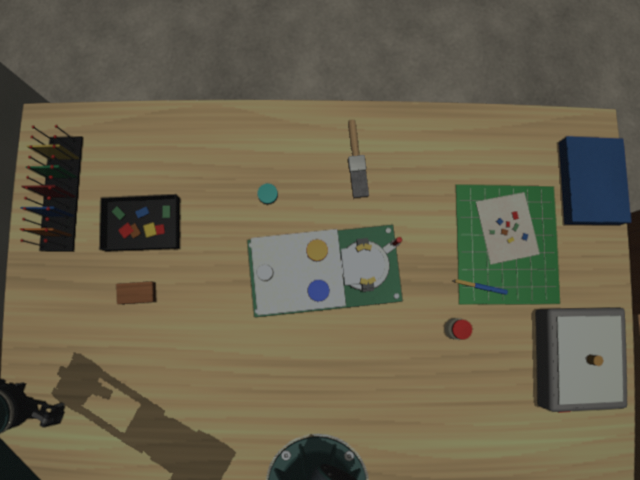

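View pics/scene0.png

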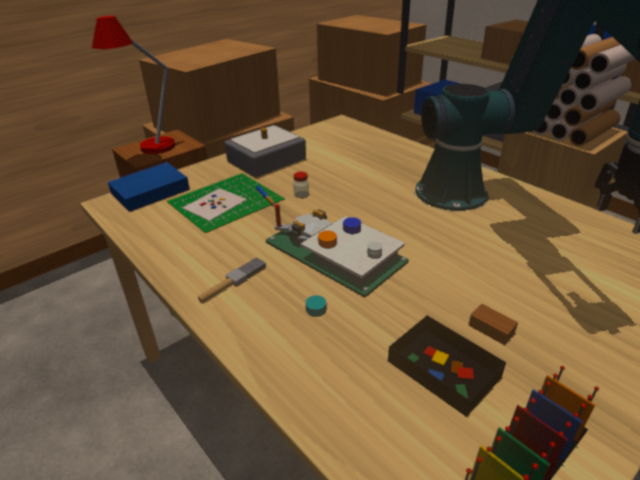

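Top view: amber is at (317,250) on the shelf and blue at (318,291). The turquoise look-alike at (268,193) is on the bench, not the shelf. The chuck is around (366,265) with its red pin at (398,240), and the tin is at (265,272). Next is an enlarged crop to confirm.

Run:
```python
import cv2
i=cv2.imread("pics/top0.png")[215:325,240:410]
cv2.imwrite("pics/c1.png",cv2.resize(i,None,fx=4.7,fy=4.7,interpolation=cv2.INTER_CUBIC)*1)
```

```text
(no output)
```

View pics/c1.png

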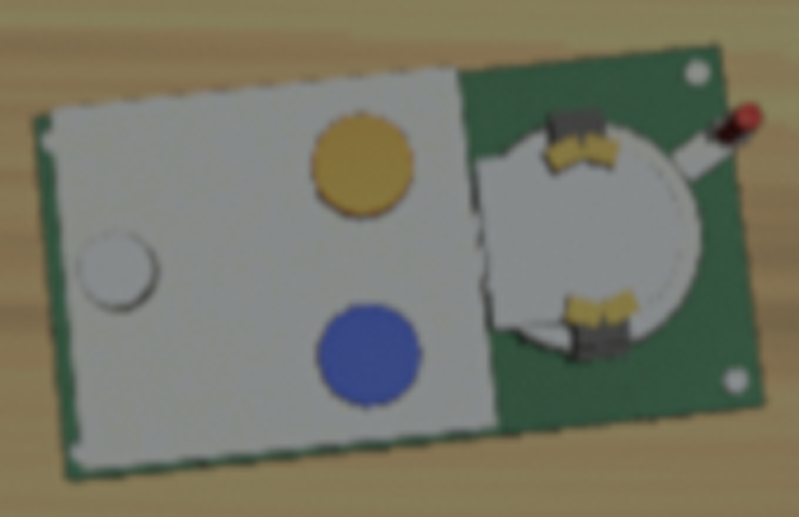

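Run:
```python
from h import *
import pickle
from scipy.optimize import least_squares
c=pickle.load(open("top0.pkl","rb"))
f=lambda u,v,z: at(c,240+(u+.5)/4.7-.5,215+(v+.5)/4.7-.5,z)
obs=[(458,68),(496,428),(52,108),(77,468)]; mod=np.array([[90,56],[-90,56],[90,260],[-90,260]])/1000
P=np.array([f(*o,.06)[:2] for o in obs])
def T(p,m): 
    cs,s=np.cos(p[2]),np.sin(p[2]); return m@np.array([[cs,s],[-s,cs]])+p[:2]
r=least_squares(lambda p:(T(p,mod)-P).ravel(),[.4,-.1,0],loss='soft_l1',f_scale=.002)
p=r.x;print(p,r.fun*1e3)
inv=lambda q:(np.array(q)[:2]-p[:2])@np.array([[np.cos(p[2]),-np.sin(p[2])],[np.sin(p[2]),np.cos(p[2])]])
for n,u,v,z in [("pl",717,46,.012),("pl",763,403,.012),("pl",33,117,.012),("pl",68,480,.012),("amber",363,163,.084),("blue",369,355,.084),("tin",118,271,.088),("pin",748,116,.105),("tong",478,162,.0575),("tong",495,327,.0575),("faceR",698,235,.0575),("jawF",583,152,.075),("jawN",601,308,.075)]:
    q=f(u,v,z);print(n,q.round(4),(inv(q)*1e3).round(1))
```

```text
[ 0.52060705 -0.10765948  0.10345269] [ 0.17699443 -0.09460393 -0.75340854  0.4715813   1.00208434  0.82437347
 -0.37352944 -1.36361747]
pl [ 0.6246 -0.1794  0.012 ] [ 96.  -82.1]
pl [ 0.4401 -0.2011  0.012 ] [-89.8 -84.7]
pl [0.5843 0.175  0.012 ] [ 92.5 274.6]
pl [0.3983 0.1527 0.012 ] [-94.8 271.6]
amber [0.5532 0.0045 0.084 ] [ 44.  108.2]
blue [0.4602 0.0009 0.084 ] [-48.8 114.2]
tin [0.4993 0.1222 0.088 ] [  2.5 230.8]
pin [ 0.575  -0.1801  0.105 ] [ 46.6 -77.6]
tong [ 0.5574 -0.0527  0.0575] [42.3 50.8]
tong [ 0.4756 -0.0613  0.0575] [-40.   50.8]
faceR [ 0.5218 -0.162   0.0575] [ -4.4 -54.2]
jawF [ 0.5606 -0.1033  0.075 ] [40.3  0.2]
jawN [ 0.4843 -0.1119  0.075 ] [-36.6  -0.4]
```

Emit:
{"api": "servo_tool", "payload": {
  "motion": [
    [1,-20.4,-15.3,1.2,0,0,-2.84],
    [1,-20.4,-15.3,1.2,0,0,-2.84],
    [1,-20.4,-15.3,1.2,0,0,-2.84],
    [1,-20.4,-15.3,1.2,0,0,-2.84],
    [1,-20.4,-15.3,1.2,0,0,-2.84],
    [1,-20.4,-15.3,1.2,0,0,-2.84],
    [1,-20.4,-15.3,1.2,0,0,-2.84],
    [1,-20.4,-15.3,1.2,0,0,-2.84],
    [1,-20.4,-15.3,1.2,0,0,-2.84],
    [1,-20.4,-15.3,1.2,0,0,-2.84],
    [1,-20.4,-15.3,1.2,0,0,-2.84],
    [1,-20.4,-15.3,1.2,0,0,-2.84],
    [1,-20.4,-15.3,1.2,0,0,-2.84],
    [1,-20.4,-15.3,1.2,0,0,-2.84],
    [1,-20.4,-15.3,1.2,0,0,-2.84]
  ]
}}

```text
t: 1.98
tcp_pos: [0.5539, 0.0069, 0.2095]
orientation: [-0.0, -0.052, 0.999, 0.0]
ft_force: [0.7, 0.6, 0.2]
opening: 0.0852
finger_force: 0.0
```

Run:
```python
from h import *
import pickle
c=snap("wrist","pics/w1.png"); pickle.dump(c,open("w1.pkl","wb")); s=sense()
print(s["t"],s["tcp_pos"],s["orientation"],s["joint_pos"],c["xyz"])
```

```text
2.025 [0.55407286 0.00662564 0.20949675] [ 5.04641875e-05 -5.21129668e-02  9.98641195e-01 -1.94310041e-05] [-1.12693712e-01  3.22757718e-01  1.64706576e+00 -2.36319702e-05
  1.17166323e+00 -1.78775402e+00] [ 4.85730174e-01 -4.75509373e-04  3.43736779e-01]
```

View pics/w1.png

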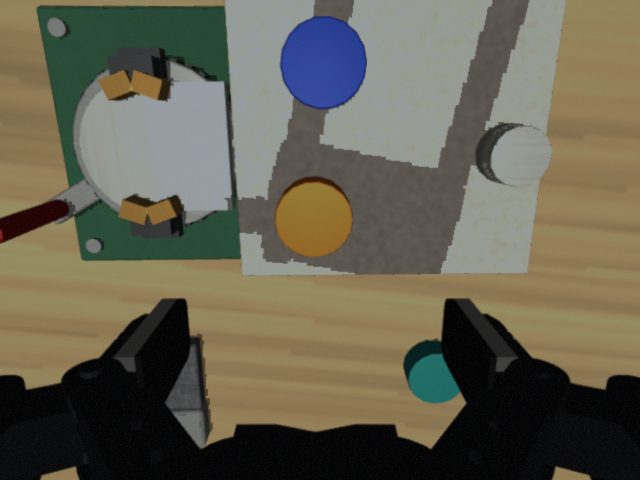

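The wrist view shows the amber top at (314,216), blue at (323,62), the shelf corner at (243,275) and the tongue corners at (231,211) and (223,82). I'll refine the positions from these.

Run:
```python
from h import *
import pickle
c=pickle.load(open("w1.pkl","rb"))
p=np.array([.5216,-.1076,.1035])
inv=lambda q:(np.array(q)[:2]-p[:2])@np.array([[np.cos(p[2]),-np.sin(p[2])],[np.sin(p[2]),np.cos(p[2])]])
for n,u,v,z in [("amber",314,216.5,.084),("blue",323,62,.084),("shelf 90,56",243,275,.06),("shelf 90,260",528,271,.06),("tong 42,52",231,211,.0575),("tong -42,52",223,82,.0575),("jawF V",148,213,.075),("jawN V",134,86,.075),("chuckleft",75,142,.0575)]:
    q=at(c,u,v,z);print(n,q.round(4),(inv(q)*1e3).round(1))
im=c["pixels"].astype(int); 
hsv=cv2.cvtColor(c["pixels"],cv2.COLOR_RGB2HSV); m=cv2.inRange(hsv,(10,120,90),(25,255,255)); m[:170]=0;m[:,:260]=0;m[270:]=0
cn=max(cv2.findContours(m,0,1)[0],key=cv2.contourArea);print(cv2.fitEllipse(cn))
```

```text
amber [0.5498 0.0049 0.084 ] [ 39.7 109. ]
blue [0.4591 0.0007 0.084 ] [-51.  114.1]
shelf 90,56 [ 0.604  -0.0408  0.06  ] [88.9 58. ]
shelf 90,260 [0.5795 0.1603 0.06  ] [ 85.3 260.4]
tong 42,52 [ 0.5585 -0.0521  0.0575] [42.4 51.4]
tong -42,52 [ 0.4748 -0.0612  0.0575] [-41.7  51. ]
jawF V [ 0.561  -0.1023  0.075 ] [39.7  1.2]
jawN V [ 0.4836 -0.11    0.075 ] [-38.    1.6]
chuckleft [ 0.5227 -0.1558  0.0575] [ -3.8 -48. ]
((313.3640441894531, 218.900634765625), (74.28611755371094, 76.92766571044922), 90.93263244628906)
```

Emit:
{"api": "servo_tool", "payload": {
  "motion": [
    [1,0.15,-0.06,2.5,0,0,0],
    [1,0.15,-0.06,4.5,0,0,0],
    [1,0.15,-0.06,5.2,0,0,0],
    [1,0.15,-0.06,5.5,0,0,0],
    [1,0.15,-0.06,5.6,0,0,0],
    [1,0.15,-0.06,5.6,0,0,0]
  ]
}}

```text
t: 2.78
tcp_pos: [0.5516, 0.0038, 0.0702]
orientation: [0.001, -0.051, 0.999, -0.0]
ft_force: [0.7, -0.5, 0.2]
opening: 0.0853
finger_force: 0.0
```

Emit:
{"api": "servo_tool", "payload": {
  "motion": [
    [0.75,0,0,0,0,0,0],
    [0.75,0,0,0,0,0,0],
    [0.66,0,0,0,0,0,0],
    [0.62,0,0,0,0,0,0],
    [0.58,0,0,0,0,0,0],
    [0.55,0,0,0,0,0,0],
    [0.5,0,0,0,0,0,0],
    [0.5,0,0,0,0,0,0]
  ]
}}

```text
t: 3.78
tcp_pos: [0.5509, 0.0039, 0.0698]
orientation: [0.0, -0.051, 0.999, 0.0]
ft_force: [-1.1, 1.4, 7.3]
opening: 0.0484
finger_force: 60.8
```

Emit:
{"api": "servo_tool", "payload": {
  "motion": [
    [0.5,0.2,-0.2,0,0,0,0],
    [0.5,0.5,-0.5,0,0,0,0],
    [0.5,0.8,-0.8,0,0,0,0],
    [0.5,1.1,-1.1,0,0,0,0],
    [0.5,1.4,-1.3,0,0,0,0],
    [0.5,1.6,-1.5,0,0,0,0],
    [0.5,1.6,-1.8,0,0,0,0],
    [0.5,1.6,-2.1,0,0,0,0],
    [0.5,1.6,-2.4,0,0,0,0],
    [0.5,1.6,-2.7,0,0,0,0],
    [0.5,1.6,-3.0,0,0,0,0],
    [0.5,1.6,-3.2,0,0,0,0],
    [0.5,1.6,-3.25,0,0,0,0],
    [0.5,1.6,-3.25,0,0,0,0]
  ]
}}

```text
t: 5.52
tcp_pos: [0.5188, -0.0813, 0.0689]
orientation: [-0.001, -0.051, 0.999, 0.0]
ft_force: [-1.1, 0.6, -1.2]
opening: 0.0483
finger_force: 61.9
```

Run:
```python
from h import *
import pickle
c=camera("wrist"); pickle.dump(c,open("w2.pkl","wb")); s=sense();print(s["tcp_pos"],s["ft_force"])
cv2.imwrite("pics/w2.png",c["pixels"][:,:,::-1])
```

```text
[ 0.5188719  -0.08117891  0.06894959] [ 0.34791498  0.18962472 -1.36319472]
```

View pics/w2.png

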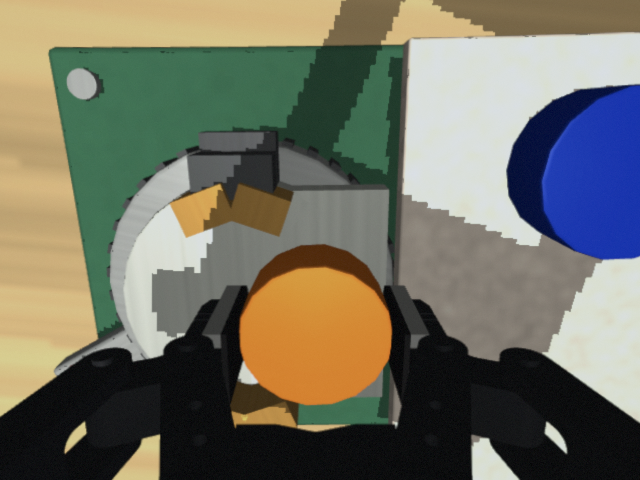

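Amber is held at (316,329), trailing edge just past the shelf edge. The near jaw V is at about (232,190) and the shelf edge at column ~400.

Run:
```python
from h import *
import pickle
c=pickle.load(open("w2.pkl","rb"))
p=np.array([.522,-.1068,.104])
inv=lambda q:(np.array(q)[:2]-p[:2])@np.array([[np.cos(p[2]),-np.sin(p[2])],[np.sin(p[2]),np.cos(p[2])]])
for n,u,v,z in [("amber top c",316,329,.0835),("amb front",316,404,.0835),("amb back",316,254,.0835),("jawN V",232,190,.075),("jawN tip",183,236,.075),("jawN tip",279,236,.075),("jawF tips",250,403,.075),("tongue -42,52",388,186,.0575),("edge",402,200,.06),("tcp",0,0,0)]:
    q=at(c,u,v,z) if u else np.array([.51885,-.0812]);print(n,q.round(4),(inv(q)*1e3).round(1))
```

```text
amber top c [ 0.5162 -0.0818  0.0835] [-3.2 25.4]
amb front [ 0.5434 -0.079   0.0835] [24.2 25.4]
amb back [ 0.4915 -0.0844  0.0835] [-28.   25.5]
jawN V [ 0.4765 -0.1117  0.075 ] [-45.8  -0.2]
jawN tip [ 0.4927 -0.1263  0.075 ] [-31.1 -16.4]
jawN tip [ 0.4897 -0.0963  0.075 ] [-31.1  13.8]
jawF tips [ 0.5519 -0.1016  0.075 ] [30.3  2.1]
tongue -42,52 [ 0.4731 -0.0612  0.0575] [-43.9  50.4]
edge [ 0.477  -0.0562  0.06  ] [-39.5  55. ]
tcp [ 0.5188 -0.0812] [-0.5 25.8]
```

Emit:
{"api": "servo_tool", "payload": {
  "motion": [
    [0.5,0,-0.05,0.03,0,0,0],
    [0.5,0,-0.1,0.06,0,0,0],
    [0.5,-0.05,-0.2,0.07,0,0,0],
    [0.5,-0.05,-0.4,0.07,0,0,0],
    [0.5,-0.05,-0.6,0.07,0,0,0],
    [0.5,-0.05,-0.8,0.07,0,0,0],
    [0.5,-0.05,-0.95,0.07,0,0,0],
    [0.5,-0.05,-1.04,0.07,0,0,0],
    [0.5,-0.05,-1.04,0.07,0,0,0],
    [0.5,-0.05,-1.04,0.07,0,0,0]
  ]
}}

```text
t: 6.82
tcp_pos: [0.5232, -0.1067, 0.0675]
orientation: [-0.0, -0.051, 0.999, 0.0]
ft_force: [0.1, 0.1, -1.5]
opening: 0.0481
finger_force: 61.9
```

Run:
```python
from h import *
import pickle
c=camera("wrist"); pickle.dump(c,open("w3.pkl","wb")); s=sense();print(s["tcp_pos"],s["ft_force"])
cv2.imwrite("pics/w3.png",c["pixels"][:,:,::-1])
```

```text
[ 0.52324257 -0.10674009  0.06755068] [ 0.30679883 -0.25248956 -2.24547017]
```

View pics/w3.png

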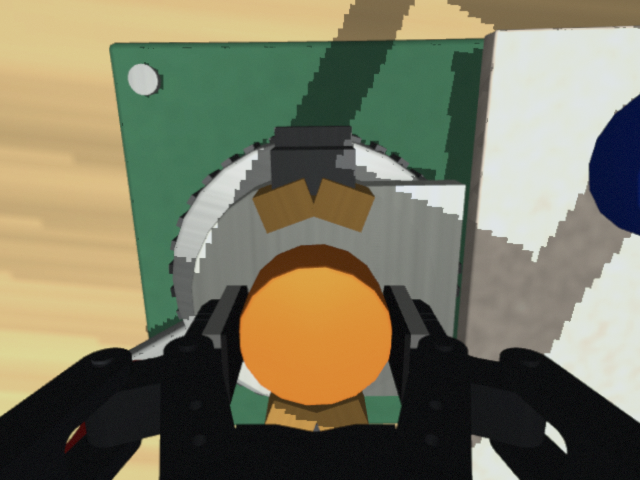

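The near jaw V is at (314,190) with tips at columns 267 and 361, and amber is centred at column 316. It is aligned to about 1 mm, so I'll settle it onto the face.

Emit:
{"api": "servo_tool", "payload": {
  "motion": [
    [0.5,0,0,0.015,0,0,0],
    [0.5,0,0,0.03,0,0,0],
    [0.5,0,0,0.03,0,0,0]
  ]
}}

```text
t: 7.25
tcp_pos: [0.5233, -0.1067, 0.0674]
orientation: [0.0, -0.051, 0.999, -0.0]
ft_force: [-2.0, 0.5, 5.3]
opening: 0.0483
finger_force: 62.5
```

Emit:
{"api": "servo_tool", "payload": {
  "motion": [
    [0.6,0,0,0,0,0,0],
    [0.66,0,0,0,0,0,0],
    [0.75,0,0,0,0,0,0],
    [0.85,0,0,0,0,0,0],
    [0.85,0,0,0,0,0,0],
    [0.85,0,0,-0.5,0,0,0],
    [0.85,0,0,-1.5,0,0,0],
    [0.85,0,0,-3.5,0,0,0],
    [0.85,0,0,-4,0,0,0],
    [0.85,0,0,-4,0,0,0]
  ]
}}

```text
t: 8.5
tcp_pos: [0.524, -0.1071, 0.1681]
orientation: [0.001, -0.051, 0.999, -0.001]
ft_force: [-0.4, -0.1, -1.1]
opening: 0.0725
finger_force: 0.0
```

Run:
```python
from h import *
import pickle
c=camera("wrist"); pickle.dump(c,open("w4.pkl","wb")); s=sense();print(s["tcp_pos"],s["orientation"],s["ft_force"])
cv2.imwrite("pics/w4.png",c["pixels"][:,:,::-1])
```

```text
[ 0.52306748 -0.10676955  0.16687663] [ 1.00040485e-04 -5.14214955e-02  9.98677030e-01 -1.00218444e-04] [ 0.08283785 -0.16426253  0.08945469]
```

View pics/w4.png

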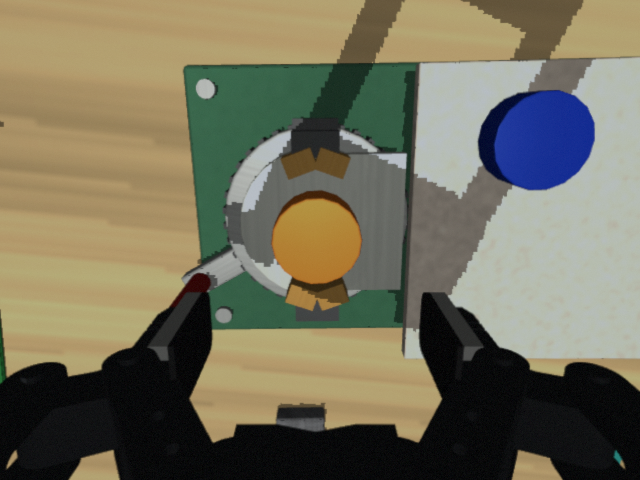

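Emit:
{"api": "servo_tool", "payload": {
  "motion": [
    [0.85,-0.3,-0.6,0,0,0,1],
    [0.85,-0.6,-1.2,0,0,0,2],
    [0.85,-1,-1.8,0,0,0,3],
    [0.85,-1.4,-2.5,0,0,0,4],
    [0.85,-1.77,-3.13,0,0,0,5],
    [0.85,-1.77,-3.13,0,0,0,6],
    [0.85,-1.77,-3.13,0,0,0,6],
    [0.85,-1.77,-3.13,0,0,0,6]
  ]
}}

```text
t: 9.55
tcp_pos: [0.5745, -0.1797, 0.1657]
orientation: [-0.001, 0.453, 0.891, -0.0]
ft_force: [-1.0, 0.6, 0.6]
opening: 0.0725
finger_force: 0.0
```

Run:
```python
from h import *
import pickle
c=camera("wrist"); pickle.dump(c,open("w5.pkl","wb")); s=sense();print(s["tcp_pos"],s["orientation"],s["joint_pos"])
cv2.imwrite("pics/w5.png",c["pixels"][:,:,::-1])
```

```text
[ 0.5747087  -0.17972436  0.16601523] [-8.06115139e-04  4.53496817e-01  8.91257526e-01 -9.95757137e-05] [-4.17691888e-01  4.34912095e-01  1.58695296e+00 -1.25986710e-04
  1.12134811e+00 -1.04706324e+00]
```

View pics/w5.png

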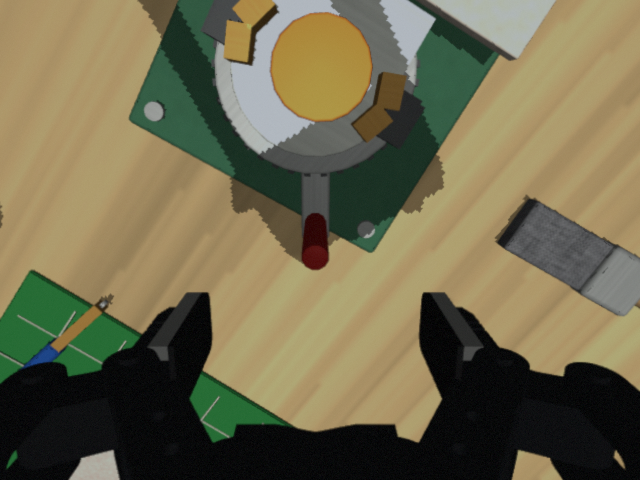

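The pin top is at (315,257), and the roundel sits untouched at (321,66).

Run:
```python
from h import *
import pickle
c=pickle.load(open("w5.pkl","rb"))
q=at(c,315,257,.105);t=np.array([.5747,-.1797,.166]);Rt=q2R([-.0008,.4535,.8912,0])
d=Rt.T@(q-t);print(q,d/.025, np.hypot(*(q[:2]-[.522,-.1068])),np.degrees(np.arctan2(*(q[:2]-[.522,-.1068])[::-1])))
```

```text
[ 0.57450738 -0.17998977  0.105     ] [-0.00831422 -0.01128061  2.43999945] 0.09007645159480496 -54.34380529887531
```

Emit:
{"api": "servo_tool", "payload": {
  "motion": [
    [0.85,0,0,1.5,0,0,0],
    [0.85,0,0,2.8,0,0,0],
    [0.85,0,0,3.4,0,0,0],
    [0.8,0,0,3.6,0,0,0],
    [0.5,0,0,3.6,0,0,0],
    [0.3,0,0,3.6,0,0,0],
    [0.2,0,0,3.6,0,0,0],
    [0.05,0,0,3.6,0,0,0],
    [0.05,0,0,3.6,0,0,0],
    [0.05,0,0,3.6,0,0,0]
  ]
}}

```text
t: 10.85
tcp_pos: [0.5758, -0.1805, 0.0778]
orientation: [0.001, 0.455, 0.891, -0.0]
ft_force: [-1.2, -0.3, 5.9]
opening: 0.0124
finger_force: 58.4
```

```bash
cat > arc.py <<'E'
import sys
from h import *
C=np.array([.522,-.1068]); s=sense(); t=s["tcp_pos"]; Rt=q2R(s["orientation"])
r=.0901; a0=np.arctan2(*(t[:2]-C)[::-1]); ya=np.arctan2(Rt[1,1],Rt[0,1])
print("t",s["t"],"tcp",t,"az",np.degrees(a0),"sleeve",-np.pi/4-(a0-.104),"r",np.hypot(*(t[:2]-C)),"yang",np.degrees(ya),"op",s["opening"],"F",s["ft_force"],s["finger_force"],"T",s["wrist_torque"])
for k in range(1,int(sys.argv[1])+1):
    a=a0-np.radians(float(sys.argv[2]))*k
    d=Rt.T@np.array([*(C+r*np.array([np.cos(a),np.sin(a)])-t[:2]),0])
    print(k,(d[:2]/.025).round(2),"turn",round(float(sys.argv[2])*k/10,2))
E
python3 arc.py 19 4
```

```text
t 10.85 tcp [ 0.57578103 -0.18051701  0.07779317] az -53.88698092788556 sleeve 0.2591070777535438 r 0.09125018948875771 yang 35.90301124058746 op 0.012430237098069856 F [-1.24840767 -0.31508604  5.91608398] 58.374009132385254 T [-0.0725809   0.23380482  0.02405881]
1 [ 0.05 -0.25] turn 0.4
2 [ 0.08 -0.5 ] turn 0.8
3 [ 0.12 -0.75] turn 1.2
4 [ 0.18 -0.99] turn 1.6
5 [ 0.26 -1.23] turn 2.0
6 [ 0.35 -1.47] turn 2.4
7 [ 0.46 -1.69] turn 2.8
8 [ 0.59 -1.91] turn 3.2
9 [ 0.73 -2.12] turn 3.6
10 [ 0.88 -2.32] turn 4.0
11 [ 1.05 -2.51] turn 4.4
12 [ 1.23 -2.68] turn 4.8
13 [ 1.42 -2.85] turn 5.2
14 [ 1.62 -2.99] turn 5.6
15 [ 1.84 -3.13] turn 6.0
16 [ 2.06 -3.25] turn 6.4
17 [ 2.29 -3.35] turn 6.8
18 [ 2.52 -3.44] turn 7.2
19 [ 2.77 -3.51] turn 7.6
```

Emit:
{"api": "servo_tool", "payload": {
  "motion": [
    [0.05,0.02,-0.25,0,0,0,0.4],
    [0.05,0.04,-0.5,0,0,0,0.8],
    [0.05,0.09,-0.75,0,0,0,1.2],
    [0.05,0.15,-0.99,0,0,0,1.6],
    [0.05,0.23,-1.23,0,0,0,2.0],
    [0.05,0.33,-1.47,0,0,0,2.4],
    [0.05,0.44,-1.69,0,0,0,2.8],
    [0.05,0.57,-1.91,0,0,0,3.2],
    [0.05,0.71,-2.12,0,0,0,3.6],
    [0.05,0.87,-2.32,0,0,0,4.0],
    [0.05,0.87,-2.32,0,0,0,4.0]
  ]
}}

```text
t: 12.22
tcp_pos: [0.5165, -0.1983, 0.0778]
orientation: [0.002, 0.732, 0.681, -0.0]
ft_force: [-1.3, -5.1, 5.2]
opening: 0.0126
finger_force: 58.6
```

```bash
python3 arc.py 10 4
```

```text
t 12.225 tcp [ 0.51646952 -0.19825123  0.07781565] az -93.46072825091234 sleeve 0.9497992658926531 r 0.09161830391353307 yang -4.105896094173442 op 0.012629484188694794 F [-1.26258854 -5.14866809  5.18492811] 58.64417552947998 T [-0.75993854  0.27622529  0.04222846]
1 [ 0.07 -0.25] turn 0.4
2 [ 0.09 -0.5 ] turn 0.8
3 [ 0.13 -0.75] turn 1.2
4 [ 0.19 -1.  ] turn 1.6
5 [ 0.26 -1.24] turn 2.0
6 [ 0.36 -1.47] turn 2.4
7 [ 0.46 -1.7 ] turn 2.8
8 [ 0.59 -1.92] turn 3.2
9 [ 0.73 -2.13] turn 3.6
10 [ 0.88 -2.33] turn 4.0
```

Emit:
{"api": "servo_tool", "payload": {
  "motion": [
    [0.05,0.02,-0.25,0,0,0,0.4],
    [0.05,0.05,-0.5,0,0,0,0.8],
    [0.05,0.1,-0.75,0,0,0,1.2],
    [0.05,0.16,-1.0,0,0,0,1.6],
    [0.05,0.24,-1.24,0,0,0,2.0],
    [0.05,0.34,-1.47,0,0,0,2.4],
    [0.05,0.44,-1.7,0,0,0,2.8],
    [0.05,0.5,-1.81,0,0,0,3.0],
    [0.05,0.5,-1.81,0,0,0,3.0]
  ]
}}

```text
t: 13.35
tcp_pos: [0.4725, -0.184, 0.0778]
orientation: [0.003, 0.883, 0.469, -0.0]
ft_force: [-2.5, -12.3, 3.5]
opening: 0.0124
finger_force: 59.0
```

```bash
python3 arc.py 6 2
```

```text
t 13.35 tcp [ 0.47249175 -0.18404674  0.0778393 ] az -122.656237659592 sleeve 1.4593570318710958 r 0.09175034205845649 yang -34.01074162313781 op 0.01237623022076435 F [ -2.53224273 -12.33384294   3.48031185] 59.00635242462158 T [-1.725208    0.63550304  0.17806697]
1 [ 0.07 -0.13] turn 0.2
2 [ 0.07 -0.25] turn 0.4
3 [ 0.08 -0.38] turn 0.6
4 [ 0.09 -0.5 ] turn 0.8
5 [ 0.11 -0.63] turn 1.0
6 [ 0.13 -0.75] turn 1.2
```

Emit:
{"api": "servo_tool", "payload": {
  "motion": [
    [0.05,-0.02,-0.13,0,0,0,0.2],
    [0.05,-0.02,-0.25,0,0,0,0.4],
    [0.05,-0.01,-0.38,0,0,0,0.6],
    [0.05,0.0,-0.5,0,0,0,0.8],
    [0.05,0.0,-0.5,0,0,0,0.8]
  ]
}}

```text
t: 13.98
tcp_pos: [0.4669, -0.1795, 0.0779]
orientation: [0.007, 0.914, 0.406, 0.003]
ft_force: [8.3, -18.5, -12.6]
opening: 0.0125
finger_force: 58.8
```

```bash
python3 arc.py 5 2
```

```text
t 13.975 tcp [ 0.46687297 -0.17946119  0.07792755] az -127.18708229836243 sleeve 1.5384351887139731 r 0.09120657154636147 yang -42.05765518573643 op 0.01253482803781802 F [  8.31401116 -18.48917209 -12.58042834] 58.82041275501251 T [-2.24010124 -0.89851696  0.04199977]
1 [ 0.04 -0.13] turn 0.2
2 [ 0.03 -0.25] turn 0.4
3 [ 0.03 -0.38] turn 0.6
4 [ 0.04 -0.51] turn 0.8
5 [ 0.05 -0.63] turn 1.0
```

Emit:
{"api": "servo_tool", "payload": {
  "motion": [
    [0.05,0,-0.08,0,0,0,0],
    [0.05,0,-0.16,0,0,0,0],
    [0.05,0,-0.24,0,0,0,0],
    [0.05,0,-0.24,0,0,0,0]
  ]
}}

```text
t: 14.48
tcp_pos: [0.4649, -0.1778, 0.078]
orientation: [0.009, 0.914, 0.406, 0.004]
ft_force: [12.7, -26.0, -21.1]
opening: 0.0128
finger_force: 58.9
```

```bash
python3 arc.py 1 2
```

```text
t 14.475 tcp [ 0.46493414 -0.17784413  0.07804456] az -128.77300603077194 sleeve 1.5661147795300367 r 0.09112508356238647 yang -42.05726216799311 op 0.012843461974004504 F [ 12.67922037 -26.01225101 -21.12285725] 58.905218839645386 T [-3.27544966 -1.37043996 -0.25996341]
1 [ 0.04 -0.13] turn 0.2
```

Emit:
{"api": "servo_tool", "payload": {
  "motion": [
    [0.05,0,-0.08,0.03,0,0,0],
    [0.05,0,-0.16,0.06,0,0,0.1],
    [0.05,0,-0.24,0.08,0,0,0.2],
    [0.05,0,-0.32,0.08,0,0,0.2],
    [0.05,0,-0.36,0.08,0,0,0.2],
    [0.05,0,-0.36,0.08,0,0,0.2]
  ]
}}

```text
t: 15.22
tcp_pos: [0.4622, -0.1754, 0.078]
orientation: [0.013, 0.92, 0.39, 0.006]
ft_force: [13.5, -36.4, -13.0]
opening: 0.0124
finger_force: 62.5
```

```bash
python3 arc.py 1 2
```

```text
t 15.225 tcp [ 0.46215828 -0.17544696  0.07799981] az -131.07968703698089 sleeve 1.6063739578815985 r 0.09106830960283452 yang -44.02590984270516 op 0.01242013171181618 F [ 13.45470528 -36.40994244 -13.03882492] 62.53609478473663 T [-4.47337085 -1.38437679 -0.37081816]
1 [ 0.03 -0.13] turn 0.2
```

Emit:
{"api": "servo_tool", "payload": {
  "motion": [
    [0.05,0,0.15,0,0,0,0],
    [0.05,0,0.3,0,0,0,0],
    [0.05,0,0.4,0,0,0,0],
    [0.05,0,0.4,0,0,0,0]
  ]
}}

```text
t: 15.72
tcp_pos: [0.4651, -0.1781, 0.0778]
orientation: [0.009, 0.921, 0.391, 0.004]
ft_force: [7.5, -20.6, 3.9]
opening: 0.0128
finger_force: 61.6
```

```bash
python3 arc.py 1 2
```

```text
t 15.725 tcp [ 0.46505703 -0.17808214  0.07780494] az -128.61923304504523 sleeve 1.5634309346284834 r 0.09123401903389577 yang -44.01742045361415 op 0.01275504801408347 F [  7.45546161 -20.56206086   3.90860371] 61.55680060386658 T [-2.38953262 -0.45172568  0.14157182]
1 [ 0.04 -0.13] turn 0.2
```

Emit:
{"api": "servo_tool", "payload": {
  "motion": [
    [0.05,0,0.15,0,0,0,0],
    [0.05,0,0.3,0,0,0,0],
    [0.05,0,0.3,0,0,0,0]
  ]
}}

```text
t: 16.1
tcp_pos: [0.4689, -0.1804, 0.0777]
orientation: [0.006, 0.921, 0.39, 0.004]
ft_force: [7.2, -8.5, 8.1]
opening: 0.0121
finger_force: 61.4
```

```bash
python3 arc.py 1 2
```

```text
t 16.1 tcp [ 0.46890133 -0.18041593  0.07765242] az -125.80265398050587 sleeve 1.5142723563095295 r 0.0907676927525765 yang -44.08968798454887 op 0.012110350642871958 F [ 7.15796075 -8.5248109   8.0896636 ] 61.36258363723755 T [-0.9277205  -0.75623316 -0.05967533]
1 [ 0.01 -0.13] turn 0.2
```

Emit:
{"api": "servo_tool", "payload": {
  "motion": [
    [0.05,0,0.1,0,0,0,0],
    [0.05,0,0.15,0,0,0,0],
    [0.15,0,0.15,0,0,0,0],
    [0.3,0,0.15,0,0,0,0],
    [0.5,0,0.15,0,0,0,0],
    [0.7,0,0.15,0,0,0,0],
    [0.7,0,0.15,0,0,0,0],
    [0.7,0,0.15,-1.5,0,0,0],
    [0.7,0,0.15,-3.5,0,0,0],
    [0.7,0,0.15,-3.5,0,0,0],
    [0.7,0,0.15,-3.5,0,0,0]
  ]
}}

```text
t: 17.48
tcp_pos: [0.4645, -0.1782, 0.1619]
orientation: [-0.0, 0.921, 0.39, -0.0]
ft_force: [-0.6, 0.5, -0.1]
opening: 0.0596
finger_force: 0.0
```

Run:
```python
from h import *
import pickle
c=camera("wrist"); pickle.dump(c,open("w6.pkl","wb")); s=sense();print(s["tcp_pos"],s["orientation"],s["joint_pos"])
cv2.imwrite("pics/w6.png",c["pixels"][:,:,::-1])
```

```text
[ 0.46410102 -0.17796589  0.16124793] [-8.87024171e-04  9.20869327e-01  3.89869622e-01 -7.57384313e-04] [-5.05163137e-01  3.04736742e-01  1.81994768e+00 -1.13854560e-04
  1.01923898e+00  2.64712375e-01]
```

View pics/w6.png

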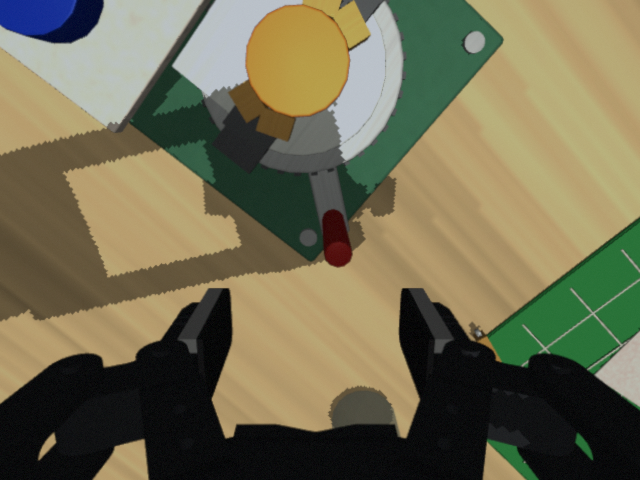

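Pin top is at (339,254) and both jaws are up against the amber roundel. I'll work out the actual sleeve angle from the pin position.

```bash
cat > pin.py <<'E'
from h import *
import pickle,sys
def pin(c,u,v):
    C=np.array([.522,-.1068]); s=sense(); t=s["tcp_pos"];Rt=q2R(s["orientation"])
    q=at(c,u,v,.105); a=np.arctan2(*(q[:2]-C)[::-1])
    print(q,"az",np.degrees(a),"sleeve",-np.pi/4-(a-.104),"r",np.hypot(*(q[:2]-C)),"tool delta",(Rt.T@(q-t))/.025)
def red(c):
    h=cv2.cvtColor(c["pixels"],cv2.COLOR_RGB2HSV); m=cv2.inRange(h,(0,150,50),(8,255,255))|cv2.inRange(h,(172,150,50),(180,255,255))
    cn=[k for k in cv2.findContours(m,0,1)[0] if cv2.contourArea(k)>60]
    for k in cn: print(cv2.boundingRect(k))
E
python3 - <<'E'
from pin import *
for n,u,v in (("w5",315,257),("w6",339,254)):
    c=pickle.load(open(n+".pkl","rb")); red(c); pin(c,u,v)
E
```

```text
(302, 243, 26, 26)
[ 0.57450738 -0.17998977  0.105     ] az -54.34380529887531 sleeve 0.26708016713066707 r 0.09007645159480496 tool delta [3.01717588 3.23238159 2.24061178]
(324, 210, 28, 57)
[ 0.47527985 -0.18429536  0.105     ] az -121.08479871770432 sleeve 1.4319302483411 r 0.09048924973383707 tool delta [0.13100907 0.5022896  2.24871387]
```

Emit:
{"api": "servo_tool", "payload": {
  "motion": [
    [0.7,0.13,0.5,0,0,0,-0.8],
    [0.7,0.13,0.5,0,0,0,-0.8],
    [0.7,0.13,0.5,1.5,0,0,-0.8],
    [0.7,0.13,0.5,3,0,0,-0.8],
    [0.7,0.13,0.5,3.5,0,0,-0.8],
    [0.5,0.13,0.5,3.5,0,0,-0.8],
    [0.3,0.13,0.5,3.5,0,0,-0.8],
    [0.15,0.13,0.5,3.5,0,0,-0.8],
    [0,0.13,0.5,3.5,0,0,-0.8],
    [0,0.13,0.5,3.5,0,0,-0.8],
    [0,0.13,0.5,3.5,0,0,-0.8]
  ]
}}

```text
t: 18.9
tcp_pos: [0.4769, -0.1851, 0.0761]
orientation: [0.001, 0.891, 0.453, 0.0]
ft_force: [-1.2, 1.1, 4.8]
opening: 0.0124
finger_force: 58.3
```

```bash
python3 arc.py 5 2
```

```text
t 18.9 tcp [ 0.47688389 -0.18510276  0.07610718] az -119.94948294353601 sleeve 1.4121152500320346 r 0.09037027188531428 yang -36.11864144618475 op 0.012385299440235465 F [-1.17208627  1.05789878  4.84834442] 58.33386719226837 T [ 0.20323655  0.34413022 -0.03887053]
1 [-0.   -0.13] turn 0.2
2 [-0.01 -0.25] turn 0.4
3 [-0.01 -0.38] turn 0.6
4 [-0.01 -0.5 ] turn 0.8
5 [-0.   -0.63] turn 1.0
```

Emit:
{"api": "servo_tool", "payload": {
  "motion": [
    [0,0,-0.1,0,0,0,0],
    [0,0,-0.2,0,0,0,0],
    [0,0,-0.3,0,0,0,0],
    [0,0,-0.3,0,0,0,0]
  ]
}}

```text
t: 19.4
tcp_pos: [0.4743, -0.1835, 0.0762]
orientation: [0.004, 0.892, 0.453, 0.002]
ft_force: [6.8, -8.3, -2.3]
opening: 0.0123
finger_force: 58.7
```

Emit:
{"api": "servo_tool", "payload": {
  "motion": [
    [0,0,-0.1,0,0,0,0],
    [0,0,-0.2,0,0,0,0],
    [0,0,-0.3,0,0,0,0],
    [0,0,-0.3,0,0,0,0]
  ]
}}

```text
t: 19.9
tcp_pos: [0.47, -0.1811, 0.0762]
orientation: [0.006, 0.891, 0.453, 0.003]
ft_force: [8.5, -14.9, -10.4]
opening: 0.0123
finger_force: 59.0
```

Emit:
{"api": "servo_tool", "payload": {
  "motion": [
    [0,0,-0.1,0,0,0,0],
    [0,0,-0.2,0,0,0,0],
    [0,0,-0.3,0,0,0,0],
    [0,0,-0.3,0,0,0,0]
  ]
}}

```text
t: 20.4
tcp_pos: [0.4662, -0.1787, 0.0763]
orientation: [0.009, 0.891, 0.453, 0.004]
ft_force: [13.1, -20.4, -18.1]
opening: 0.0127
finger_force: 59.1
```

```bash
python3 arc.py 1 2
```

```text
t 20.4 tcp [ 0.46615542 -0.17869997  0.07627454] az -127.83642071977818 sleeve 1.5497682821273804 r 0.09103967667600733 yang -36.09208535418129 op 0.01270285008725162 F [ 13.08164674 -20.41734915 -18.13591801] 59.095401763916016 T [-2.71010656 -1.35687122 -0.23884989]
1 [ 0.04 -0.12] turn 0.2
```

Run:
```python
from pin import *
c=camera("wrist"); pickle.dump(c,open("w7.pkl","wb")); red(c)
h=cv2.cvtColor(c["pixels"],cv2.COLOR_RGB2HSV); m=cv2.inRange(h,(0,150,25),(10,255,255))|cv2.inRange(h,(170,150,25),(180,255,255))
n,l,st,ce=cv2.connectedComponentsWithStats(m)
for s,e in zip(st[1:],ce[1:]):
    if s[4]>40: print(s,e)
cv2.imwrite("pics/w7.png",c["pixels"][:,:,::-1])
print(proj(c,[[.46616,-.1787,.105],[.4753,-.1843,.105]]))
```

```text
(294, 259, 44, 121)
[ 294  259   44  121 4350] [315.15471264 322.80574713]
[[315.22868217 363.23160111]
 [352.93628265 360.14188571]]
```

View pics/w7.png

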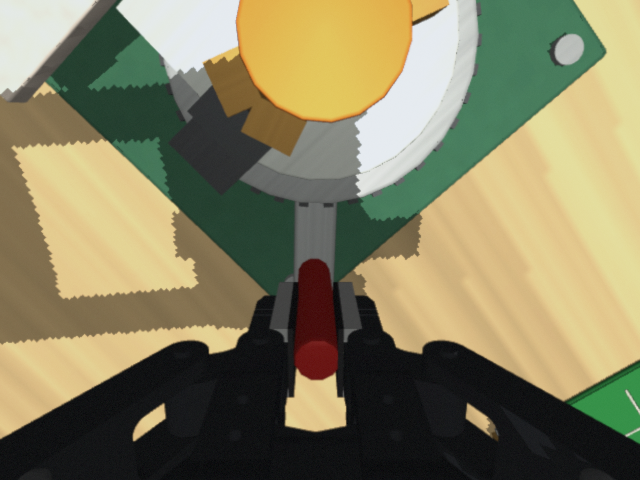

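Emit:
{"api": "servo_tool", "payload": {
  "motion": [
    [0,0,-0.1,0.03,0,0,0.2],
    [0,0.01,-0.2,0.05,0,0,0.4],
    [0,0.02,-0.3,0.08,0,0,0.5],
    [0,0.03,-0.4,0.1,0,0,0.5],
    [0,0.03,-0.5,0.1,0,0,0.5],
    [0,0.03,-0.5,0.1,0,0,0.5]
  ]
}}

```text
t: 21.2
tcp_pos: [0.4614, -0.1747, 0.0762]
orientation: [0.013, 0.91, 0.414, 0.007]
ft_force: [16.8, -30.2, -7.4]
opening: 0.0123
finger_force: 63.9
```

Emit:
{"api": "servo_tool", "payload": {
  "motion": [
    [0,0,0,0,0,0,0],
    [0,0,0,0,0,0,0],
    [0,0,0,0,0,0,0],
    [0,0,0,0,0,0,0]
  ]
}}

```text
t: 21.7
tcp_pos: [0.4614, -0.1747, 0.0762]
orientation: [0.013, 0.91, 0.414, 0.007]
ft_force: [16.7, -30.8, -7.8]
opening: 0.0124
finger_force: 63.9
```

```bash
python3 arc.py 1 2
```

```text
t 21.7 tcp [ 0.46142292 -0.17470741  0.07621966] az -131.73468819701077 sleeve 1.6178058847285022 r 0.09099999699915692 yang -41.02443280968214 op 0.012364130128134256 F [ 16.70950425 -30.7999735   -7.79440823] 63.9085578918457 T [-3.80635346 -1.43171781 -0.12915098]
1 [ 0.04 -0.13] turn 0.2
```

Emit:
{"api": "servo_tool", "payload": {
  "motion": [
    [1,0,0,0,0,0,0]
  ]
}}

```text
t: 21.82
tcp_pos: [0.4593, -0.172, 0.0755]
orientation: [0.01, 0.91, 0.414, 0.006]
ft_force: [12.8, -13.2, -9.8]
opening: 0.0294
finger_force: 9.4
```

Emit:
{"api": "servo_tool", "payload": {
  "motion": [
    [0.8,0,0,0,0,0,0],
    [0.8,0,0,0,0,0,0],
    [0.8,0,0,0,0,0,0]
  ]
}}

```text
t: 22.2
tcp_pos: [0.4513, -0.1653, 0.0731]
orientation: [0.002, 0.91, 0.414, 0.002]
ft_force: [6.6, -3.5, -3.1]
opening: 0.068
finger_force: 3.4
```

Run:
```python
from pin import *
c=camera("wrist"); pickle.dump(c,open("w8.pkl","wb")); s=sense(); print(s["tcp_pos"],s["opening"],s["ft_force"])
h=cv2.cvtColor(c["pixels"],cv2.COLOR_RGB2HSV); m=cv2.inRange(h,(0,150,25),(10,255,255))|cv2.inRange(h,(170,150,25),(180,255,255))
ys,xs=np.nonzero(m); x,y,w,hh=cv2.boundingRect(np.column_stack([xs,ys]).astype(np.int32)); print(x,y,w,hh)
# pin top: bottom end of red blob
b=ys>y+hh-30; u=(xs[b].min()+xs[b].max())/2; wd=xs[b].max()-xs[b].min(); print(u,wd); pin(c,u,y+hh-wd/2)
C=np.array([.522,-.1068])
for th in (1.43,1.5,1.55,1.6,1.65):
    a=-np.pi/4-th+.104; print(th,proj(c,[[C[0]+.09*np.cos(a),C[1]+.09*np.sin(a),.105]]))
```

```text
[ 0.45132246 -0.16533969  0.07312359] 0.0682400345583084 [ 5.22416413 -4.8295348  -4.11398611]
363 261 76 124
412.0 52
[ 0.47372886 -0.18050829  0.105     ] az -123.2205599144321 sleeve 1.4692063132603344 r 0.08810797249278536 tool delta [ 0.13363574  1.08188901 -1.26840052]
1.43 [[425.37585078 363.25442302]]
1.5 [[402.48085498 366.10882863]]
1.55 [[386.13172708 367.30009232]]
1.6 [[369.80015108 367.78640429]]
1.65 [[353.49830165 367.56822113]]
```

Run:
```python
from pin import *
p=np.array([.522,-.1068,.104])
inv=lambda q:(np.array(q)[:2]-p[:2])@np.array([[np.cos(p[2]),-np.sin(p[2])],[np.sin(p[2]),np.cos(p[2])]])
for n in("w4","w5","w6","w8"):
    c=pickle.load(open(n+".pkl","rb")); 
    h=cv2.cvtColor(c["pixels"],cv2.COLOR_RGB2HSV); m=cv2.inRange(h,(12,130,190),(28,255,255)); m=cv2.morphologyEx(m,cv2.MORPH_OPEN,np.ones((15,15)))
    k=max(cv2.findContours(m,0,1)[0],key=cv2.contourArea); e=cv2.fitEllipse(k); print(n,np.round(e[0],1),np.round(e[1],1),cv2.boundingRect(k),(inv(at(c,*e[0],.0815))*1e3).round(1))
c=pickle.load(open("w7.pkl","rb")); C=p[:2]
for th in(1.43,1.55):
  a=-np.pi/4-th+.104
  print(th,[proj(c,[[C[0]+r*np.cos(a),C[1]+r*np.sin(a),.037]])[0].round(1) for r in(.06,.07,.08)])
```

```text
Traceback (most recent call last):
ValueError: max() iterable argument is empty
```

Run:
```python
from pin import *
p=np.array([.522,-.1068,.104])
inv=lambda q:(np.array(q)[:2]-p[:2])@np.array([[np.cos(p[2]),-np.sin(p[2])],[np.sin(p[2]),np.cos(p[2])]])
for n,uv in(("w4",(317,238)),("w5",(321,66)),("w6",(298,60))):
    c=pickle.load(open(n+".pkl","rb")); h=cv2.cvtColor(c["pixels"],cv2.COLOR_RGB2HSV); s=h[uv[1],uv[0]].astype(int)
    m=cv2.inRange(h,(int(s[0])-4,int(s[1])-45,int(s[2])-40),(int(s[0])+4,255,255)); m=cv2.morphologyEx(m,cv2.MORPH_OPEN,np.ones((9,9)))
    ks=[k for k in cv2.findContours(m,0,1)[0] if cv2.pointPolygonTest(k,uv,False)>=0]
    k=cv2.convexHull(ks[0]); e=cv2.fitEllipse(k); print(n,s,np.round(e[0],1),np.round(e[1],1),cv2.boundingRect(k),(inv(at(c,*e[0],.0815))*1e3).round(1))
c=pickle.load(open("w7.pkl","rb")); C=p[:2]
for th in(1.43,1.55):
  a=-np.pi/4-th+.104
  print(th,[proj(c,[[C[0]+r*np.cos(a),C[1]+r*np.sin(a),.037]])[0].round(1) for r in(.06,.07,.08)])
```

```text
w4 [ 19 176 178] [316.2 240.6] [84.7 88.6] (273, 199, 88, 84) [ 1.8 -0.8]
w5 [ 22 156 173] [320.8  66.8] [ 98.5 106.4] (272, 14, 98, 106) [ 2.5 -0.2]
w6 [ 23 156 183] [297.3  60.4] [100.  108.7] (248, 7, 100, 108) [ 0.4 -0.5]
1.43 [array([331.4, 203.8]), array([333.2, 226.7]), array([335., 249.])]
1.55 [array([314.2, 204.4]), array([313.5, 227.4]), array([312.8, 249.7])]
```

Emit:
{"api": "servo_tool", "payload": {
  "motion": [
    [0.8,0,0.06,0,0,0,0],
    [0.8,0,0.12,0,0,0,0],
    [0.8,0,0.18,0,0,0,0],
    [0.8,0,0.24,0,0,0,0],
    [0.8,0,0.3,0,0,0,0],
    [0.8,0,0.36,0,0,0,0],
    [0.8,0,0.42,0,0,0,0],
    [0.8,0,0.48,0,0,0,0],
    [0.8,0,0.48,0,0,0,0]
  ]
}}

```text
t: 23.38
tcp_pos: [0.4577, -0.1717, 0.0723]
orientation: [0.0, 0.91, 0.414, -0.0]
ft_force: [1.2, -0.3, -0.1]
opening: 0.0685
finger_force: 0.0
```

```bash
cat >> pin.py <<'E'
def auto(f):
    c=camera("wrist"); pickle.dump(c,open(f+".pkl","wb")); s=sense(); print(s["t"],s["tcp_pos"],s["opening"],s["ft_force"],s["finger_force"])
    h=cv2.cvtColor(c["pixels"],cv2.COLOR_RGB2HSV); m=cv2.inRange(h,(0,150,25),(10,255,255))|cv2.inRange(h,(170,150,25),(180,255,255))
    m=cv2.morphologyEx(m,cv2.MORPH_OPEN,np.ones((5,5)))
    n,l,st,ce=cv2.connectedComponentsWithStats(m); i=1+np.argmax(st[1:,4]); ys,xs=np.nonzero(l==i); b=ys.max()
    r=xs[ys>b-20]; u=(r.min()+r.max())/2; w=r.max()-r.min(); print(st[i],u,w); pin(c,u,b-w/2)
E
python3 -c "from pin import *; auto('w9')"
```

```text
23.425 [ 0.45760569 -0.17159436  0.07230759] 0.06849037869066495 [-0.35391898  0.28792388 -0.05141175] 0.0
[ 348  260   65  124 4841] 388.5 47
[ 0.47560094 -0.18226545  0.105     ] az -121.58479652046134 sleeve 1.4406568562519473 r 0.08858841317427389 tool delta [ 0.15147317  0.82295516 -1.30774336]
```

Emit:
{"api": "servo_tool", "payload": {
  "motion": [
    [0.8,0,0.3,0,0,0,0],
    [0.8,0,0.6,0,0,0,0],
    [0.8,0,0.75,0,0,0,0],
    [0.8,0,0.75,-0.5,0,0,0],
    [0.8,0,0.75,-2,0,0,0],
    [0.8,0,0.75,-4,0,0,0],
    [0.8,0,0.75,-4,0,0,0],
    [0.8,0,0.75,-4,0,0,0]
  ]
}}

```text
t: 24.42
tcp_pos: [0.4714, -0.1837, 0.1726]
orientation: [0.0, 0.91, 0.414, 0.0]
ft_force: [-0.4, 0.7, -0.4]
opening: 0.0681
finger_force: 0.0
```

Run:
```python
from pin import *
auto("w10")
p=np.array([.522,-.1068,.104])
inv=lambda q:(np.array(q)[:2]-p[:2])@np.array([[np.cos(p[2]),-np.sin(p[2])],[np.sin(p[2]),np.cos(p[2])]])
c=pickle.load(open("w10.pkl","rb")); h=cv2.cvtColor(c["pixels"],cv2.COLOR_RGB2HSV)
uv=tuple(int(v) for v in proj(c,[[.522,-.1068,.0815]])[0]); s=h[uv[1],uv[0]].astype(int)
m=cv2.inRange(h,(int(s[0])-4,int(s[1])-45,int(s[2])-40),(int(s[0])+4,255,255)); m=cv2.morphologyEx(m,cv2.MORPH_OPEN,np.ones((9,9)))
k=cv2.convexHull([k for k in cv2.findContours(m,0,1)[0] if cv2.pointPolygonTest(k,uv,False)>=0][0]); e=cv2.fitEllipse(k)
print(uv,s,e,cv2.boundingRect(k),(inv(at(c,*e[0],.0815))*1e3).round(1))
```

```text
24.475 [ 0.47086383 -0.18341294  0.17186137] 0.06846710274894476 [ 0.26856605 -0.39232211  0.31836486] 0.0
[ 307  208   26   53 1126] 319.5 25
[ 0.4753579  -0.18343048  0.105     ] az -121.32730351603635 sleeve 1.436162755523879 r 0.0897090631673496 tool delta [0.11873298 0.13946579 2.67422442]
(288, 62) [ 22 158 178] ((289.9429931640625, 63.01390838623047), (95.8802261352539, 103.87063598632812), 172.84146118164062) (243, 12, 95, 103) [ 0.4 -0.5]
```

```bash
python3 -c "
from plant import *
print(hand_in())"
```

```text
the job is handed in; nothing more can be done
None
```

The job is handed in, but the grip may be weaker than you asked for: amber is centred flat to about 1 mm and I turned the chuck clockwise to about 1.6 rad, but the sleeve sprang back to about 1.44 rad (an estimated 0.03 past contact, not the advised 0.1) when I let go of the pin; I touched nothing else.

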